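Clamp the bonded patch and start the cure timer

TASK

Squeeze the spring clamp open, take it off its wooden rail and clip it well down over the top edge of the small brass patch on the upright aluminium plate, so that its jaws pinch patch and plate together near the patch's middle, then let go of it. Then set the cure timer: twist its dial clockwise past the top mark (the arrowed 10-minute mark), turn it back to 4 minutes, let go, and press the round start button fully in. Leave the oil can and the casting where they are.

Things in the scene. Friction and masses are not known exactly. Their poses are not given: they have to be found in the camera images.
- timer: Fixed grey timer on a dark stand, 180 mm wide, 130 deep, 115 high. Origin: centre of its underside; x from front to back, y to its left as seen from the front, z up. Its face slopes 35 degrees, looking forward and up: outward normal (-0.574, 0, 0.819), up the slope (0.819, 0, 0.574) in this frame. Dial on the left of the face, start button on the right.
- dial_axis (a point): The point on the dial's axis where its grip bar rises from the round plate of the dial (80 mm across, 9.5 mm above the face). The bar, 70 mm long, 14 mm wide, centred on the axis, stands 26 mm above this point along the face's normal. A white line along one half of the bar is its pointer.
- dial (a joint): Dial angle, rad, clockwise positive seen from the front; stops at 0 and 1.571; stiff (0.06 N m), stays where left. 0.1309 rad a minute: at 0 minutes (0 rad) the bar's pointer half points 45 degrees left of straight up the slope; 4 minutes is 0.524; the top mark, 10 minutes, is 1.309. Black ticks each minute from 0 to 10, longer at 0, 5, 10, an arrow head outside the 10.
- start_top (a point): Centre of the top of the aluminium start button, 34 mm across, right of the dial on the sloping face. It springs back when let go.
- start (a joint): How far the start button is pressed in, along the face's inward normal: 0 to 0.006 m; fully in takes 5 N.
- patch: Fixed brass-coloured patch, 4 mm thick, 50 wide, 45 high, bonded on the front of an upright aluminium plate 8 mm thick. Origin: centre of the flush top edge of the 12 mm stack (patch and plate together), 105 mm above the bench; x backward through the stack, y along the edge, z up. The patch's front is 6 mm before the origin, the plate's back 6 mm behind.
- job: Fixed fixture with the upright aluminium plate: dark base 90 x 140 x 14 mm, plate 140 mm wide, its top 105 mm above the bench. Origin: centre of its underside; y along the plate. Where the patch sits along the plate varies.
- stand: Clamp stand with an upright wooden rail 12 mm thick and 100 mm long, top 90 mm above the bench, on a dark base 90 x 120 mm. Origin: centre of its underside; y along the rail.
- clamp_handles (a point): Centre between the clamp's handles, 40 mm above the pivot; axes as clamp (squeeze along x). The handles lie 9 to 64 mm above the pivot; clipped on a 12 mm thing they measure about 50 mm over the outsides here and 57 mm at the tops. Squeezed to the stop (about 10 N) they are parallel, 37 mm over the outsides, and the jaws are 28 mm apart.
- clamp_jaws (a point): Centre between the two jaw pads of the clamp (each 20 mm high, 22 mm wide), 92 mm below the point clamp_handles and 52 mm below the pivot. The jaw arms leave about 45 mm of depth below the pivot for an edge between them.
- clamp_arm (a joint): Opening of the clamp in rad: 0 with the jaws 12 mm apart, 0.32 squeezed fully open, -0.24 with the jaws shut. A spring closes it (about 4 N at the jaws on a 12 mm thing).
- clamp: Spring clamp like a big clothes peg, steel and black rubber, 22 mm wide, about 130 tall, about 0.12 kg, hanging upright on the wooden rail, handles up. Origin at its pivot; x across the jaws, y along the edge it is clipped on, z up. Squeezing the handles together opens the jaws.
- oil_can: Bystander: oil can, 60 mm across, 123 mm high. Origin: centre of its underside.
- flanged_casting: Bystander: dark flanged casting, 50 mm across, 30 mm high. Origin: centre of its underside.
There are look-alikes about, which are no part of the job. What is shaped like the clamp but green is not meant.

How it is judged:
By the outcome, as a careful person would: the job done as asked, in the order asked, and still so for the second after the job is handed in, with the robot touching nothing.
It also fails if it takes over 51 s, if anything falls off the work surface, if the arm or the gripper's body presses on something with over 40 N, if the wrist force passes 120 N, or if a joint passes its speed limit or range.

ROBOT

A 7-joint arm with a two-finger parallel gripper is mounted at the origin on a cart in front of the work surface, level with it; the furniture and walls round the work are solid. World frame = base frame: x ahead of the robot, y to its left, z up, the work surface at z = 0. Lengths are in m, angles in rad, forces in N, time in s.
With the tool pointing down it reaches from about 0.4 to 0.9 m from the base axis. Payload 5.5 kg.
Tool frame: the origin (TCP) lies midway between the tips of the shut fingers; the grasp point (between the pads) lies 19 mm behind it (manip.grip_depth is the distance from the TCP to the grasp point, in m); z points along the fingers, y is the line along which they close (so a half turn about z gives the same grasp; the last joint's range is limited). The gripper opens to 92 mm and grips with 3 to 60 N. Pads are 19 mm wide; open, the fingers measure 130 mm over their backs; the gripper's body (75 mm by 190 mm) begins 47 mm behind the grasp point.
Start: joints at [1.53, 0.501, -0.427, 1.55, 0.221, 1.138, -0.21], TCP at [0.194, -0.62, 0.227] pointing down, gripper open.
Joint ranges: [-2.88, 2.88], [-0.31, 2.03], [-1.54, 1.56], [0.2, 2.42], [-1.41, 4.55], [0.19, 2.02], [-2.57, 2.57]. Speed limits (rad/s): [2.57, 2.57, 3.14, 3.14, 3.14, 3.14, 3.14].

INTERFACE

Orientations are given as a unit quaternion [x, y, z, w].
In Python, from bench import manip, effector, viewer gives the robot as it stands. Calls block until the motion is done:
- manip.move_pose(position, orientation): joint-space move of the TCP to a pose.
- manip.servo_line(position, ori=None, vel=0.15): straight line of the TCP; ori=None keeps the orientation; vel is the mean speed in m/s.
- manip.movej(angles): joint-space move.
- effector.open_jaws() and effector.close(f_grip=None): open the fingers fully, or close them until they stop; f_grip is the grip in N (None keeps the last).
- manip.sleep(seconds).
- manip.solve_ik(position, orientation): joint angles nearest the present ones, or None.
- viewer.get_image(name): name is "scene" or "top" or "wrist"; returns the picture (384x512x3 uint8, red, green, blue); there is no depth.
- viewer.get_calibration(name): a dict with "vfov" (degrees; the focal length in pixels is half the picture's height over the tangent of half this angle, whatever the lens; pixels are square), "cx", "cy" (the principal point, pixels), "eye" and "attitude" of the camera in the world. Camera axes: x right, y down, z forward; pixel columns grow to the right and rows downward; lengths in m; the calibration is good to about 2 mm. The wrist camera is an equidistant fisheye: a pixel r from the principal point sees the ray r / f radians off the axis. A picture is of the moment at which its call begins: read the wrist's pose just before it. get_calibration takes no time and is no camera call; for the wrist camera it gives the pose at the moment of the call.
A pose or a line that the arm cannot do raises manip.PlanningError and nothing moves.
- manip.hand_in(): hands the job in; it is judged then, once.
Readings, each from a call of its own:
- manip.current_clock(): time.
- manip.current_q(): joint angles.
- manip.current_joint_velocities(): joint speeds.
- manip.current_tau(): joint torques, N m.
- manip.current_tool_pos(): TCP position.
- manip.current_tcp_rot(): TCP orientation.
- manip.current_force(): force on the tool from outside, world axes, zero at the start.
- manip.current_wrist_torque(): the same for the moment, N m.
- manip.current_finger_gap(): finger opening in m.
- manip.current_gripper_force(): force on a finger pad.
Only numpy, scipy, OpenCV 4.12 (cv2) and the standard library are available. Lean on these libraries where they do the work, as an engineer would, in place of code of your own. Each camera call takes 0.05 s, during which the arm holds its last target. There are 200 camera calls.

## Working session

There is one attempt and no reset: what is moved stays moved. The work goes in short steps, each a Python script; the robot and the scene stay as the last script left them, time stands still between calls to the robot, and variables do not carry over. Pictures are saved under pics/ and viewed, at most 10 in all, crops included, and the job is handed in when it is done.

```bash
mkdir -p pics; ls; python3 - <<'E'
from bench import manip, effector, viewer
import cv2
for n in("scene","top"):
    im=viewer.get_image(n); c=viewer.get_calibration(n); print(n,c)
    cv2.imwrite(f"pics/{n}0.png",cv2.resize(im[:,:,::-1],(800,600),interpolation=cv2.INTER_CUBIC))
    cv2.imwrite(f"{n}raw.png",im[:,:,::-1])
print(manip.current_clock(),manip.current_tcp_rot())
E
```

```text
pics
scene {'vfov': 54.387823893849365, 'cx': 255.59150946347384, 'cy': 196.07011211900317, 'eye': array([0.08800322, 0.41912426, 0.70700239]), 'attitude': array([-0.35992688,  0.84283192, -0.36354816,  0.16709199])}
top {'vfov': 51.037398082753015, 'cx': 260.3453976830236, 'cy': 193.35452119239096, 'eye': array([0.44928613, 0.00665655, 1.02721141]), 'attitude': array([ 0.70937726, -0.70118487,  0.05862044, -0.04107705])}
0.1 [ 9.88480999e-01  1.51342488e-01 -1.06225773e-04 -8.68718924e-04]
```

View pics/scene0.png

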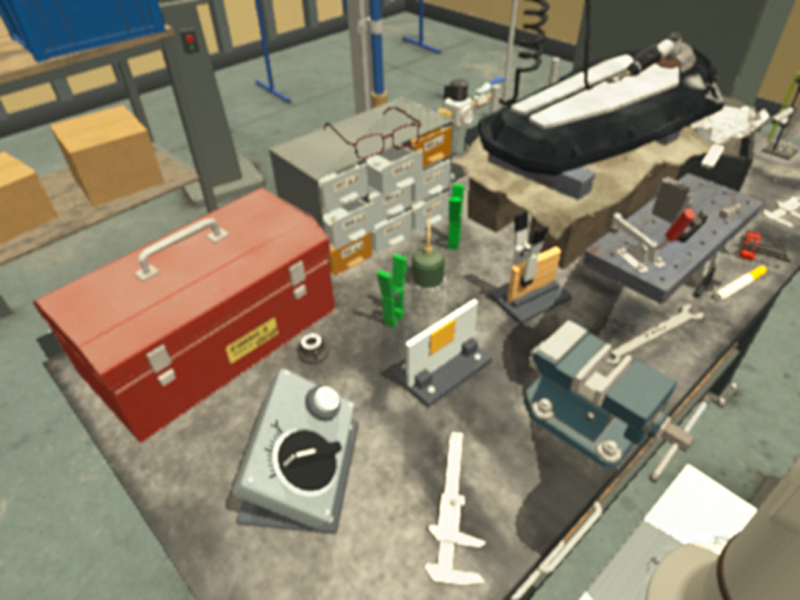

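View pics/top0.png

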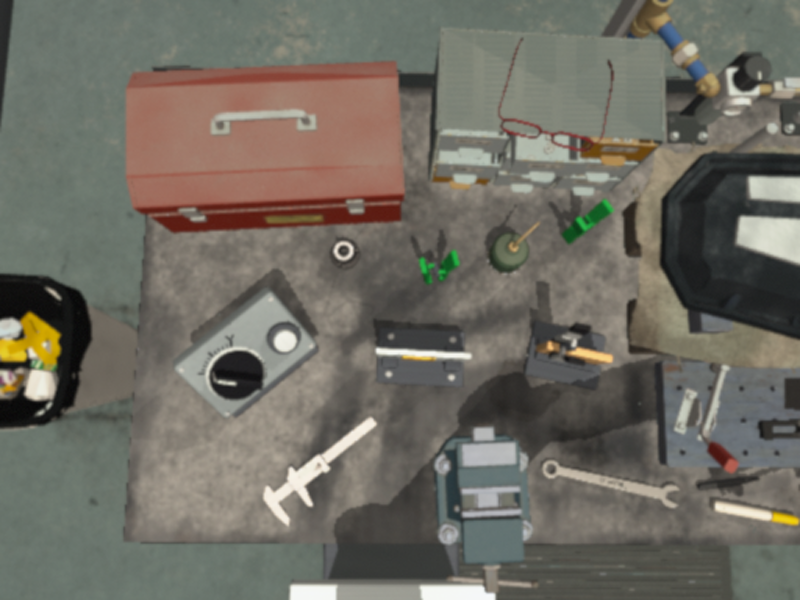

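The scene view shows the clamp on its rail at about (530,245) and the patch at (442,335). The dial is at (305,460), the button at (323,402), and green look-alikes at (393,290) and (456,215). In the top view the clamp is at (572,340), the patch edge at (418,355), the dial at (235,375) and the button at (285,340). Next, zoomed crops.

```bash
cat > h.py <<'E'
import numpy as np, cv2
from bench import manip, effector, viewer
from scipy.spatial.transform import Rotation as R
def ray(c,u,v,fish=False):
    f=192/np.tan(np.radians(c['vfov']/2)); x=(u-c['cx'])/f; y=(v-c['cy'])/f
    if fish:
        r=np.hypot(x,y); d=np.array([x*np.sinc(r/np.pi),y*np.sinc(r/np.pi),np.cos(r)])
    else: d=np.array([x,y,1.]); d/=np.linalg.norm(d)
    return np.array(c['eye']),R.from_quat(c['attitude']).apply(d)
def onz(c,u,v,z,fish=False):
    o,d=ray(c,u,v,fish); return o+d*(z-o[2])/d[2]
def tri(rs):
    A=sum(np.eye(3)-np.outer(d,d) for o,d in rs); b=sum((np.eye(3)-np.outer(d,d))@o for o,d in rs)
    p=np.linalg.solve(A,b); return p,[float(np.linalg.norm(np.cross(p-o,d))) for o,d in rs]
def proj(c,p,fish=False):
    f=192/np.tan(np.radians(c['vfov']/2)); q=R.from_quat(c['attitude']).inv().apply(np.array(p)-c['eye'])
    if fish:
        r=np.hypot(q[0],q[1]); t=np.arctan2(r,q[2]); return c['cx']+f*t*q[0]/r, c['cy']+f*t*q[1]/r
    return c['cx']+f*q[0]/q[2], c['cy']+f*q[1]/q[2]
E
python3 - <<'E'
from h import *
t=cv2.imread('topraw.png'); s=cv2.imread('sceneraw.png')
def tile(im,x,y): # 80x60 raw ->x5
    return cv2.resize(im[y:y+60,x:x+80],(400,300),interpolation=cv2.INTER_CUBIC)
m=np.vstack([np.hstack([tile(t,325,195),tile(t,230,195)]),np.hstack([tile(s,300,135),tile(s,245,190)])])
cv2.imwrite('pics/m1.png',m)
def big(im,x,y): return cv2.resize(im[y:y+100,x:x+100],(400,400),interpolation=cv2.INTER_CUBIC)
cv2.imwrite('pics/m2.png',np.hstack([big(t,108,178),big(s,145,235)]))
E
```

```text
(no output)
```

View pics/m1.png

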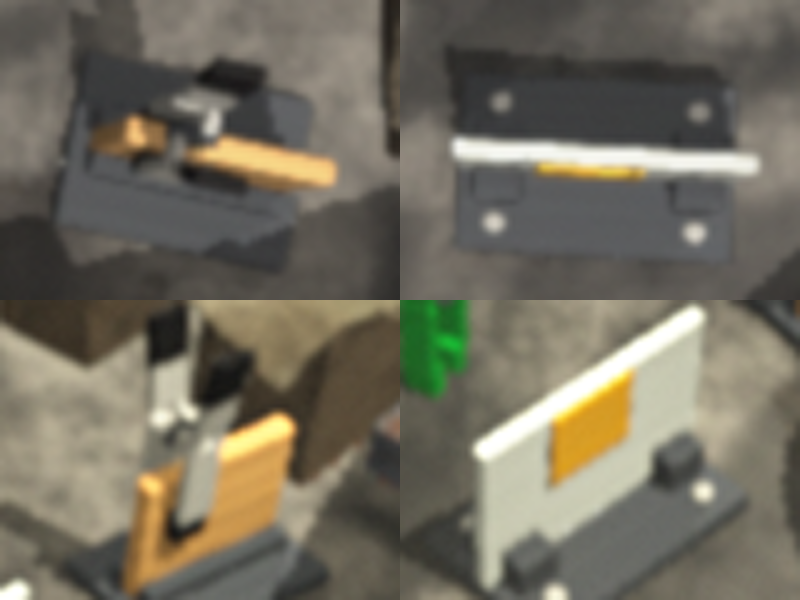

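View pics/m2.png

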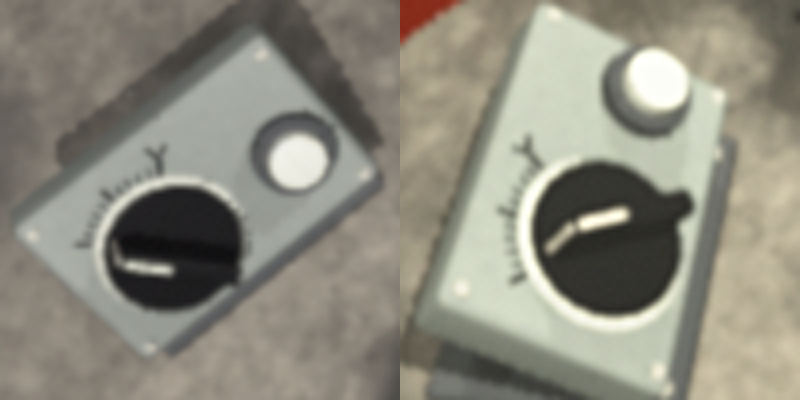

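The tiles show the rail with the clamp splayed across it. The plate's top edge has the patch left of its middle, and the timer face has four corner dots visible in both views. The pointer starts near 0. Triangulating now.

```bash
python3 - <<'E'
from h import *
np.set_printoptions(precision=4,suppress=True)
T=viewer.get_calibration('top');S=viewer.get_calibration('scene')
def t2(x,y): return x/4+108-.4,y/4+178-.4
def s2(x,y): return x/4+145-.4,y/4+235-.4
print('timer')
P=[]
for a,b in [((262,55),(155,13)),((32,235),(60,287)),((150,348),(258,370)),((365,174),(318,97)),((297,162),(257,78)),((172,245),(206,244))]:
    p,e=tri([ray(T,*t2(*a)),ray(S,*s2(*b))]); P.append(p); print(p,e)
P=np.array(P); c=P[:4].mean(0)
u,s,v=np.linalg.svd(P[:4]-c); n=v[2]*np.sign(v[2][2]); print('c',c,'n',n,s, 'yaw',np.degrees(np.arctan2(-n[1],-n[0])))
left=(P[1]-P[0]+P[2]-P[3]); print('yaw from left',np.degrees(np.arctan2(-left[0],left[1])),np.linalg.norm(left)/2)
print('patch')
q=lambda x,y:(x/5+230-.4,y/5+195-.4); r=lambda x,y:(x/5+245-.4,y/5+190-.4)
for x,y in [(53,140),(55,158),(360,155),(358,175),(138,166),(245,173)]: print('top',onz(T,*q(x,y),.105))
for x,y in [(153,122),(233,72),(80,158),(303,17)]: print('scene',onz(S,*r(x,y),.105))
print('rail')
q=lambda x,y:(x/5+325-.4,y/5+195-.4); r=lambda x,y:(x/5+300-.4,y/5+135-.4)
for x,y in [(337,163),(335,187),(92,132),(93,152),(190,148)]: print('top',onz(T,*q(x,y),.09))
for x,y in [(137,178),(160,190),(275,112),(293,120)]: print('scene',onz(S,*r(x,y),.09))
for a,b in [((232,75),(172,330)),((215,180),(230,372)),((212,124),(190,420))]: print('clamp',tri([ray(T,*q(*a)),ray(S,*r(b[0],b[1]-300))]))
print(R.from_quat(viewer.get_calibration('wrist')['attitude']).as_matrix(), viewer.get_calibration('wrist'))
E
```

```text
timer
[0.5811 0.1839 0.1073] [0.001531691889248736, 0.0015316918892486287]
[0.477 0.309 0.107] [0.0013100774972602469, 0.0013100774972603117]
[0.4124 0.2546 0.0483] [0.00158253938908679, 0.0015825393890866947]
[0.5176 0.1307 0.0464] [0.0015502776464292498, 0.0015502776464292665]
[0.5211 0.1647 0.0899] [0.0014889110382606309, 0.001488911038260612]
[0.4722 0.2385 0.07  ] [0.002588510555949323, 0.002588510555949261]
c [0.497  0.2196 0.0773] n [-0.4427 -0.3774  0.8134] [0.1627 0.1029 0.0014] yaw 40.44855481598965
yaw from left 40.03681694272902 0.16266888404640897
patch
top [0.5122 0.0298 0.105 ]
top [0.504  0.0288 0.105 ]
top [ 0.5069 -0.1111  0.105 ]
top [ 0.4978 -0.1102  0.105 ]
top [ 0.5007 -0.0092  0.105 ]
top [ 0.4981 -0.0583  0.105 ]
scene [ 0.495  -0.0079  0.105 ]
scene [ 0.4919 -0.0573  0.105 ]
scene [0.502 0.031 0.105]
scene [ 0.4942 -0.1087  0.105 ]
rail
top [ 0.5065 -0.3257  0.09  ]
top [ 0.4953 -0.3244  0.09  ]
top [ 0.5197 -0.2104  0.09  ]
top [ 0.5104 -0.2107  0.09  ]
top [ 0.5128 -0.2565  0.09  ]
scene [ 0.5229 -0.2289  0.09  ]
scene [ 0.5083 -0.2296  0.09  ]
scene [ 0.5064 -0.3265  0.09  ]
scene [ 0.4953 -0.3275  0.09  ]
clamp (array([ 0.5375, -0.2576,  0.1616]), [0.003133853830308058, 0.0031338538303080058])
clamp (array([ 0.4926, -0.2475,  0.1634]), [0.0018849988968233273, 0.001884998896823347])
clamp (array([ 0.5207, -0.2625,  0.111 ]), [0.0022961804257498547, 0.002296180425749859])
[[ 0.2996 -0.9191 -0.2559]
 [-0.9541 -0.2892 -0.0782]
 [-0.0021  0.2676 -0.9635]] {'vfov': 65.70646984690485, 'cx': 255.7394760641995, 'cy': 187.84770803536574, 'eye': array([ 0.2635, -0.598 ,  0.3844]), 'attitude': array([ 0.7988, -0.5863, -0.0807,  0.1082])}
```

```bash
cat >> h.py <<'E'
def quat(z,y):
    z=np.array(z)/np.linalg.norm(z); x=np.cross(y,z); x/=np.linalg.norm(x); y=np.cross(z,x)
    return R.from_matrix(np.c_[x,y,z]).as_quat()
def down(deg): a=np.radians(deg); return quat([0,0,-1],[np.cos(a),np.sin(a),0])
YAW=np.radians(40.2); cy,sy=np.cos(YAW),np.sin(YAW)
N=np.array([-.574*cy,-.574*sy,.819]); UP=np.array([.819*cy,.819*sy,.574]); LEFT=np.array([-sy,cy,0])
def bar(th): b=th-np.pi/4; return UP*np.cos(b)-LEFT*np.sin(b)   # pointer direction
def dialq(th,s=1): return quat(-N,s*np.cross(N,bar(th)))
def shot(name):
    c=viewer.get_calibration(name); return c,viewer.get_image(name)[:,:,::-1].copy()
E
python3 - <<'E'
from h import *
np.set_printoptions(precision=3,suppress=True)
for a in (-9,171):
  for p in ([.513,-.253,.29],[.513,-.253,.14],[.503,-.033,.16]): print(a,p,manip.solve_ik(p,down(a)))
D=np.array([.4722,.2385,.07])+N*.012
for s in (1,-1):
  for th in (0,.524,1.45): print(s,th,manip.solve_ik(D,dialq(th,s)))
t0=manip.current_clock()
for a in (-9,171):
    if manip.solve_ik([.513,-.253,.14],down(a)) is not None and manip.solve_ik([.503,-.033,.16],down(a)) is not None:
        manip.move_pose([.505,-.255,.26],down(a)); break
c,im=shot('wrist'); print(a,manip.current_clock()-t0,manip.current_tool_pos())
cv2.imwrite('w1.png',im); np.save('w1.npy',c,allow_pickle=True)
cv2.imwrite('pics/w1.png',cv2.resize(im,(800,600),interpolation=cv2.INTER_CUBIC))
E
```

```text
-9 [0.513, -0.253, 0.29] [ 1.113  0.404 -0.912  1.666  0.335  1.237 -0.029]
-9 [0.513, -0.253, 0.14] [ 1.041  0.573 -0.832  1.817  0.504  0.978 -0.161]
-9 [0.503, -0.033, 0.16] [ 0.839  0.491 -1.03   1.962  0.51   0.976 -0.595]
171 [0.513, -0.253, 0.29] [-0.411  0.454  1.108  1.715 -0.427  1.242 -2.5  ]
171 [0.513, -0.253, 0.14] [-0.467  0.914  1.354  1.866 -0.966  1.223 -2.084]
171 [0.503, -0.033, 0.16] [-0.968  0.721  1.361  2.014 -0.806  1.108 -2.537]
1 0 None
1 0.524 None
1 1.45 None
-1 0 None
-1 0.524 None
-1 1.45 None
-9 1.7999999999999998 [ 0.504 -0.257  0.26 ]
```

View pics/w1.png

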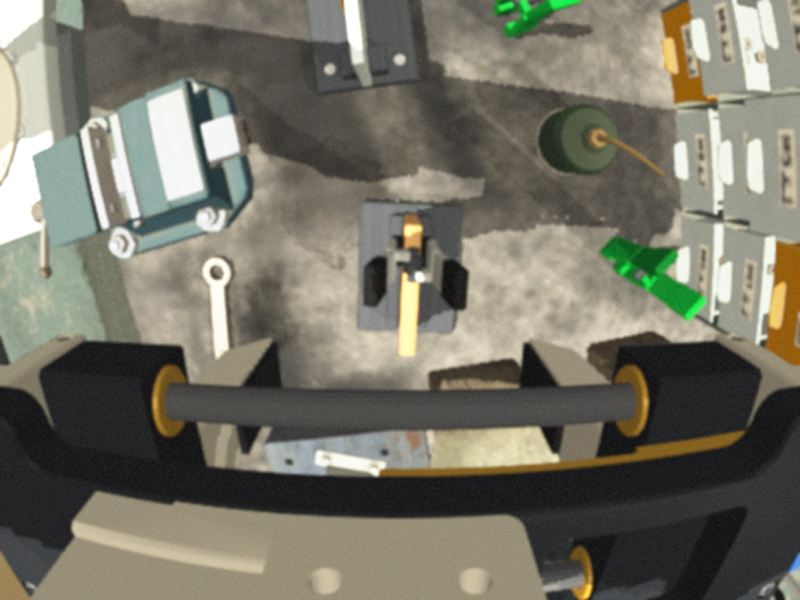

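The wrist view shows the rail running along tool x, with the clamp handle tops at about (375,285) and (455,287). The clamp is centred at column 414, slightly to the right of the tool axis at 399.

```bash
python3 - <<'E'
from h import *
np.set_printoptions(precision=4,suppress=True)
c=np.load('w1.npy',allow_pickle=True).item()
k=1/1.5625
for z in (.165,.175,.185):
    a=onz(c,362*k,285*k,z,1);b=onz(c,467*k,287*k,z,1); print(z,'sep',np.linalg.norm(a-b),(a+b)/2, 'lower edge',onz(c,378*k,308*k,z,1),onz(c,460*k,312*k,z,1))
for x,y in [(405,216),(422,216),(399,355),(417,355)]: print('rail',onz(c,x*k,y*k,.09,1))
for x,y in [(345,0),(358,0),(358,85),(372,82)]: print('plate',onz(c,x*k,y*k,.105,1))
D=np.array([.4722,.2385,.07])+N*.012
for al in (0,10,20,30,35):
  z=R.from_rotvec(LEFT*np.radians(-al)).apply(-N)
  z2=R.from_rotvec(LEFT*np.radians(al)).apply(-N); z=z if z[2]<z2[2] else z2
  for s in (1,-1):
    print(al,s,[ (lambda q: None if q is None else q.round(2)[[0,1,3,5,6]].tolist())(manip.solve_ik(D,quat(z,s*np.cross(N,bar(th))))) for th in (0,.524,1.4)])
E
```

```text
0.165 sep 0.059463054768408206 [ 0.514  -0.2521  0.165 ] lower edge [ 0.4913 -0.2616  0.165 ] [ 0.5374 -0.2715  0.165 ]
0.175 sep 0.05711433986754666 [ 0.5141 -0.2495  0.175 ] lower edge [ 0.4923 -0.2586  0.175 ] [ 0.5366 -0.2681  0.175 ]
0.185 sep 0.05476562496668494 [ 0.5142 -0.2468  0.185 ] lower edge [ 0.4933 -0.2556  0.185 ] [ 0.5358 -0.2647  0.185 ]
rail [ 0.5143 -0.2201  0.09  ]
rail [ 0.5262 -0.222   0.09  ]
rail [ 0.4932 -0.3238  0.09  ]
rail [ 0.5068 -0.3261  0.09  ]
plate [ 0.4986 -0.0621  0.105 ]
plate [ 0.5073 -0.064   0.105 ]
plate [ 0.4979 -0.1253  0.105 ]
plate [ 0.5074 -0.1249  0.105 ]
0 1 [None, None, None]
0 -1 [None, None, None]
10 1 [[0.63, 0.76, 2.32, 0.6, 1.31], [0.41, 0.51, 2.32, 0.3, 0.85], [0.3, 0.44, 2.33, 0.22, 0.06]]
10 -1 [[0.33, 0.46, 2.33, 0.24, -1.72], [0.33, 0.46, 2.33, 0.24, -2.24], [-0.68, 0.32, 2.35, 0.2, -0.63]]
20 1 [[0.55, 0.79, 2.18, 0.78, 1.55], [0.48, 0.67, 2.19, 0.65, 1.12], [0.35, 0.54, 2.19, 0.52, 0.44]]
20 -1 [[0.25, 0.48, 2.19, 0.46, -1.25], [0.17, 0.45, 2.19, 0.42, -1.67], [-0.01, 0.39, 2.2, 0.37, -2.29]]
30 1 [[0.46, 0.87, 2.04, 1.01, 1.62], [0.42, 0.79, 2.04, 0.93, 1.19], [0.27, 0.62, 2.04, 0.77, 0.59]]
30 -1 [[0.27, 0.61, 2.04, 0.76, -1.29], [0.17, 0.55, 2.05, 0.7, -1.67], [0.04, 0.49, 2.05, 0.66, -2.33]]
35 1 [[0.39, 0.87, 1.97, 1.08, 1.66], [0.38, 0.84, 1.97, 1.05, 1.21], [0.24, 0.67, 1.97, 0.9, 0.62]]
35 -1 [[0.25, 0.67, 1.97, 0.9, -1.31], [0.14, 0.6, 1.97, 0.83, -1.68], [0.04, 0.55, 1.98, 0.79, -2.33]]
```

```bash
python3 - <<'E'
from h import *
q=down(-11)
manip.move_pose([.514,-.2505,.20],q)
manip.servo_line([.514,-.2505,.132],vel=.12)
effector.close(25)
print('gap',manip.current_finger_gap(),manip.current_gripper_force(),manip.current_force())
manip.servo_line([.514,-.2505,.24],vel=.15)
q=down(-2)
manip.move_pose([.503,-.034,.25],q)
print(manip.current_finger_gap(),manip.current_tool_pos(),manip.current_clock())
c,im=shot('wrist'); cv2.imwrite('w2.png',im); np.save('w2.npy',c,allow_pickle=True)
c,s=shot('scene'); cv2.imwrite('s2.png',s)
cv2.imwrite('pics/w2.png',np.hstack([cv2.resize(im[20:260,156:356],(400,480),interpolation=cv2.INTER_CUBIC),cv2.resize(s[100:260,230:363],(400,480),interpolation=cv2.INTER_CUBIC)]))
E
```

```text
gap 0.03677703987837229 24.90747034549713 [-0.37625291 -0.5190068  -1.3237792 ]
0.03698262485560877 [ 0.50325452 -0.03622717  0.24964037] 5.6083
```

View pics/w2.png

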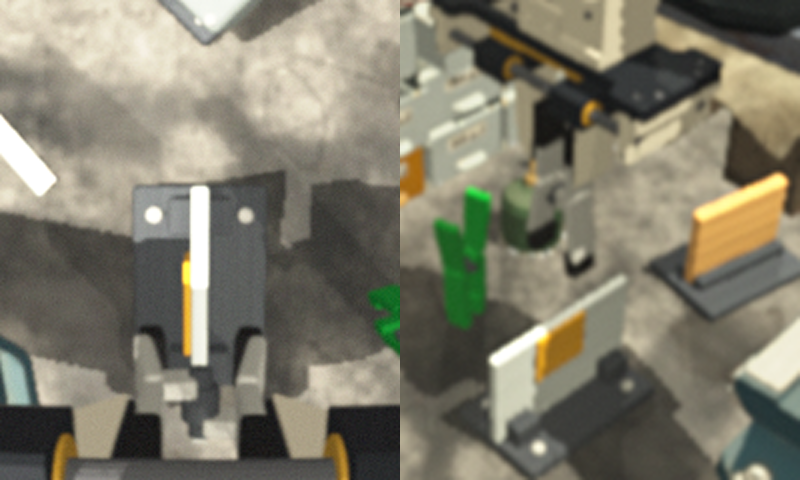

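```bash
python3 - <<'E'
from h import *
np.set_printoptions(precision=4,suppress=True)
c=np.load('w2.npy',allow_pickle=True).item(); S=viewer.get_calibration('scene')
g=lambda x,y:(x/2+156-.25,y/2+20-.25)
for n,x,y in [('plate+y L',190,187),('plate+y R',209,187),('plate-y L',191,365),('plate-y R',208,365),('patch +y',187,258),('patch -y',187,355)]: print(n,onz(c,*g(x,y),.105,1))
for x,y,z in [(.503-.018,-.036,.1666),(.503-.018,-.036,.1766),(.503-.018,-.036,.1566)]:
    u,v=proj(S,[x,y,z]); print('jaw bottom tile px',400+(u-230)*3,(v-100)*3)
im=cv2.imread('w2.png'); h=cv2.cvtColor(im,cv2.COLOR_BGR2HSV)
m=cv2.inRange(h,(15,150,120),(35,255,255)); m[:,:240]=0;m[:,262:]=0;m[210:]=0;m[:130]=0
ys,xs=np.nonzero(m)
for r in np.unique(ys): print(r,xs[ys==r].min(),xs[ys==r].max(),end='; ')
E
```

```text
plate+y L [0.5011 0.0301 0.105 ]
plate+y R [0.5107 0.0298 0.105 ]
plate-y L [ 0.4978 -0.064   0.105 ]
plate-y R [ 0.507  -0.0644  0.105 ]
patch +y [ 0.4982 -0.0063  0.105 ]
patch -y [ 0.4959 -0.0583  0.105 ]
jaw bottom tile px 574.3222361589369 269.6551313006363
jaw bottom tile px 574.8711651636617 259.23024423459333
jaw bottom tile px 573.7824754601303 279.90590012377265
147 249 249; 148 249 249; 149 248 250; 150 248 250; 151 247 250; 152 247 249; 153 247 249; 154 247 249; 155 247 249; 156 247 249; 157 247 250; 158 247 249; 159 247 250; 160 247 250; 161 247 250; 162 248 250; 163 248 250; 164 248 250; 165 248 250; 166 248 250; 167 248 250; 168 248 250; 169 248 250; 170 248 250; 171 248 250; 172 248 250; 173 248 250; 174 248 250; 175 248 250; 176 248 250; 177 248 250; 178 248 250; 179 248 250; 180 248 250; 181 248 250; 182 248 250; 183 248 250; 184 248 250; 185 248 250; 186 248 250; 187 248 250; 188 248 250; 189 248 250; 190 248 250; 191 248 250; 192 247 250; 193 247 250; 194 247 250; 195 248 250; 196 248 250; 197 248 250;
```

The clamp is gripped fully open. The plate and patch are clear in the picture: the patch spans y −0.006 to −0.058 and the stack centre is at x≈0.502. The jaw height matches nominal, so I'm placing it.

```bash
python3 - <<'E'
from h import *
np.set_printoptions(precision=4,suppress=True)
p=np.array([.502,-.031,.25]); q=down(-2)
manip.servo_line(p,q,vel=.05); e=manip.current_tool_pos()-np.array([.502,-.033,.25]); print('err',e)
p[:2]-=e[:2]
manip.servo_line([p[0],p[1],.156],q,vel=.1)
print(manip.current_tool_pos(),manip.current_force())
effector.open_jaws()
print(manip.current_force())
manip.servo_line([p[0],p[1],.27],q,vel=.2)
c,im=shot('wrist'); c,s=shot('scene'); cv2.imwrite('s3.png',s)
print(manip.current_clock())
cv2.imwrite('pics/w3.png',np.hstack([cv2.resize(im[20:260,156:356],(400,480),interpolation=cv2.INTER_CUBIC),cv2.resize(s[160:260,240:323],(400,480),interpolation=cv2.INTER_CUBIC)]))
E
```

```text
err [ 0.      0.0014 -0.0001]
[ 0.5026 -0.0322  0.1566] [ 0.3978 -0.6293 -0.6334]
[ 0.271  -0.3831  0.137 ]
8.875
```

View pics/w3.png

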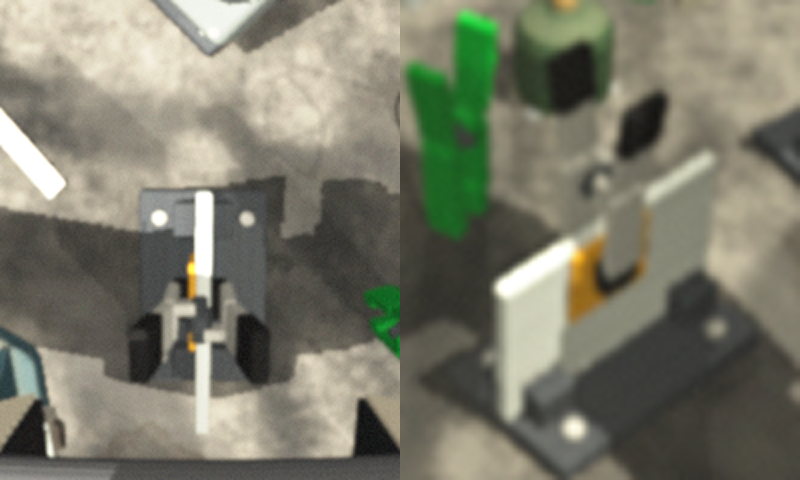

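The picture shows the clamp straddling the plate. Its jaw sits on the middle of the patch, at (615,250) in the right tile after allowing for parallax. Next is the timer.

```bash
cat >> h.py <<'E'
AL=np.radians(20)
ZT=-N*np.cos(AL)-UP*np.sin(AL)
def tq(th,s=1): return quat(ZT,s*np.cross(N,bar(th)))
E
python3 - <<'E'
from h import *
np.set_printoptions(precision=3,suppress=True)
D=np.array([.4722,.2385,.07])+N*.013
for h in (.13,.1,.0): print(h,manip.solve_ik(D-ZT*h,tq(0)))
manip.move_pose(D-ZT*.13,tq(0)); print(manip.current_clock())
c,im=shot('wrist'); cv2.imwrite('w4.png',im); np.save('w4.npy',c,allow_pickle=True)
cv2.imwrite('pics/w4.png',cv2.resize(im,(800,600),interpolation=cv2.INTER_CUBIC))
E
```

```text
0.13 [ 0.71   0.219 -1.261  2.157  0.26   0.671  2.326]
0.1 [ 0.767  0.573 -1.507  2.17   0.819  0.808  1.83 ]
0.0 [ 0.544  0.776 -1.292  2.185  1.18   0.764  1.555]
11.1
```

View pics/w4.png

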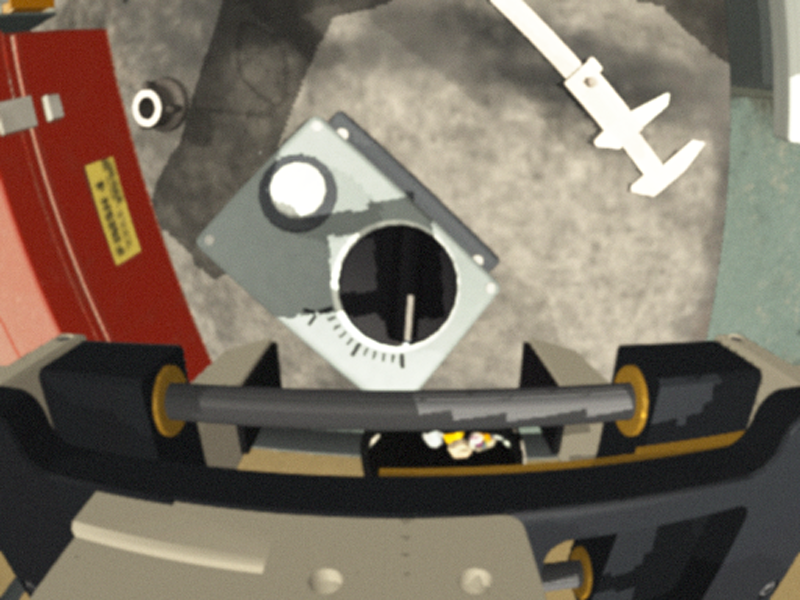

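The wrist view shows the dial ring centred at about (395,284), with the pointer from (410,295) to (407,343) at the 0 tick. The button is at (299,188).

```bash
python3 - <<'E'
from h import *
np.set_printoptions(precision=4,suppress=True)
c=np.load('w4.npy',allow_pickle=True).item();T=viewer.get_calibration('top');S=viewer.get_calibration('scene')
k=1/1.5625; C=np.array([.497,.2196,.0773])
w=lambda x,y: ray(c,x*k-.2,y*k-.2,True)
def pl(r,h): o,d=r; return o+d*(((C+N*h-o)@N)/(d@N))
def loc(p): d=p-C; return np.array([d@LEFT,d@UP,d@N])
t2=lambda x,y: ray(T,x/4+108-.4,y/4+178-.4); s2=lambda x,y: ray(S,x/4+145-.4,y/4+235-.4)
print('dots wrist',[loc(pl(w(*a),0)) for a in [(317,125),(207,240),(492,289)]])
print('dots tri', [loc(np.array(p)) for p in [(.5811,.1839,.1073),(.477,.309,.107),(.4124,.2546,.0483),(.5176,.1307,.0464)]])
for h in (0,.0095): print('ring',h,[loc(pl(r,h)) for r in (w(395,284),t2(172,245),s2(206,244))], [np.linalg.norm(pl(w(*a),h)-pl(w(*b),h)) for a,b in [((330,284),(460,284)),((395,220),(395,348))]])
p,e=tri([w(395,284),t2(172,245),s2(206,244)]); print('ring tri',loc(p),e)
p,e=tri([w(299,188),t2(297,162),s2(257,78)]); print('button',p,loc(p),e)
a,b=pl(w(410,295),.0355),pl(w(407,343),.0355); d=b-a; print('pointer',loc(a),loc(b),'theta',np.degrees(np.arctan2(-(d@LEFT),d@UP))+45)
E
```

```text
dots wrist [array([-0.0801, -0.0517, -0.    ]), array([-0.0806,  0.0531, -0.    ]), array([ 0.0855, -0.0513, -0.    ])]
dots tri [array([-0.0816,  0.051 ,  0.0009]), array([ 0.0812,  0.0518, -0.    ]), array([ 0.0813, -0.0511,  0.0004]), array([-0.0812, -0.0518, -0.0014])]
ring 0 [array([ 0.0307, -0.0073,  0.    ]), array([ 0.0301, -0.0059, -0.    ]), array([ 0.0307, -0.0117, -0.    ])] [np.float64(0.08893686214039569), np.float64(0.0852451092951997)]
ring 0.0095 [array([ 0.0291, -0.0058,  0.0095]), array([ 0.0284, -0.0015,  0.0095]), array([ 0.0366, -0.0083,  0.0095])] [np.float64(0.08611646481183402), np.float64(0.08254178614276378)]
ring tri [ 0.0307 -0.0087 -0.001 ] [0.0011724838894605352, 0.0020754056140055576, 0.0031890786264889147]
button [0.5205 0.1648 0.0894] [-0.057  -0.0073  0.0199] [0.0013665821312701231, 0.0019452205617772882, 0.0012984223298394468]
pointer [ 0.0358 -0.0028  0.0355] [0.0532 0.0196 0.0355] theta 7.236844080424724
```

```bash
cat >> h.py <<'E'
C=np.array([.497,.2196,.0773]); D=C+LEFT*.0305-UP*.0078+N*.0095; B=C-LEFT*.057-UP*.0073+N*.0199
E
python3 - <<'E'
from h import *
np.set_printoptions(precision=3,suppress=True)
P=D+N*.014
def info(s):
    q=R.from_quat(manip.current_tcp_rot()).as_matrix(); y=q[:,1]; b=np.cross(y,N)  # bar dir
    print(s,'th',np.arctan2(-(b@LEFT),b@UP)+np.pi/4,'gap',manip.current_finger_gap(),'perr',(manip.current_tool_pos()-P)*1e3,'F',manip.current_force(),manip.current_wrist_torque(),manip.current_clock())
manip.move_pose(P-ZT*.06,tq(.07)); manip.servo_line(P,tq(.07),vel=.1); info('at')
effector.close(15); info('closed')
for th in (.4,.75,1.1,1.3,1.45):
    manip.move_pose(P,tq(th)); 
info('top')
c,im=shot('wrist'); cv2.imwrite('w5.png',im)
E
```

```text
at th 0.1305786161650513 gap 0.0922095767261109 perr [0.612 0.209 1.031] F [ 0.28   0.229 -0.498] [-0.001  0.213  0.026] 12.2917
closed th 0.13071898744713206 gap 0.01588920919175599 perr [-2.174  0.451 -0.586] F [-5.475  0.322  3.535] [0.154 1.312 0.131] 13.4583
top th 1.380693945502934 gap 0.015498439692120836 perr [-1.353 -0.266 -0.661] F [-5.282 -0.302  2.233] [0.104 1.106 0.215] 15.0417
```

```bash
cat >> h.py <<'E'
def tq(th,s=1): return quat(ZT,s*np.cross(-ZT,bar(th)))
E
python3 - <<'E'
from h import *
np.set_printoptions(precision=3,suppress=True)
P=D+N*.014
def info(s):
    y=R.from_quat(manip.current_tcp_rot()).as_matrix()[:,1]; b=np.cross(y,N)
    print(s,'th',np.arctan2(-(b@LEFT),b@UP)+np.pi/4,'gap',manip.current_finger_gap(),'perr',(manip.current_tool_pos()-P)*1e3,'F',manip.current_force(),manip.current_wrist_torque(),manip.current_clock())
manip.move_pose(P,tq(1.5)); info('top')
c,a=shot('scene')
for th in (1.2,.85,.524): manip.move_pose(P,tq(th))
info('4min')
effector.open_jaws(); info('open')
manip.servo_line(P-ZT*.10,vel=.15)
c,b=shot('wrist'); cv2.imwrite('w6.png',b); np.save('w6.npy',c,allow_pickle=True)
cv2.imwrite('pics/w6.png',np.hstack([cv2.resize(a[235:335,145:245],(400,400),interpolation=cv2.INTER_CUBIC),cv2.resize(b[60:260,156:356],(400,400),interpolation=cv2.INTER_CUBIC)]))
E
```

```text
top th 1.4906013475646422 gap 0.016130241676755086 perr [-1.288 -0.362 -0.681] F [-4.941 -1.13   1.691] [0.048 1.157 0.26 ] 15.3417
4min th 0.5226654708014769 gap 0.014890669189187968 perr [-1.265  1.031 -0.49 ] F [-5.58   4.645 -3.082] [0.679 1.088 0.264] 16.475
open th 0.5240372451222781 gap 0.09195859836735933 perr [0.006 0.006 0.006] F [ 0.331 -0.139  0.314] [-0.064  0.09  -0.048] 17.7583
```

View pics/w6.png

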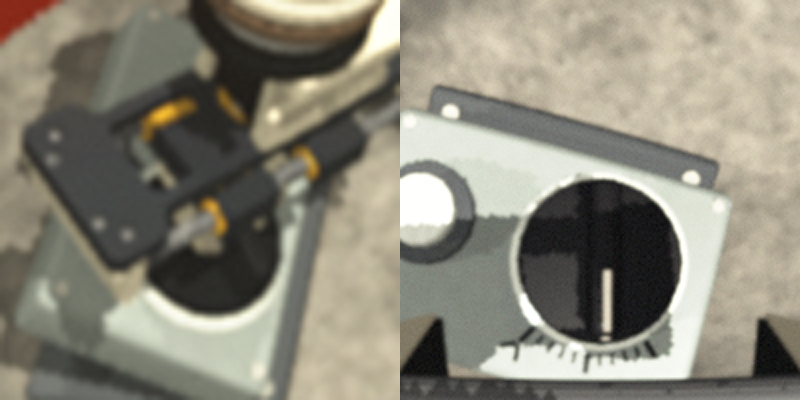

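The left tile (dial turned past the top) has the dial hidden by the gripper. In the right tile the pointer runs (607,270)–(605,338), just on the 0 side of the long 5-minute tick at (587,358). I'll compute the angle.

```bash
python3 - <<'E'
from h import *
np.set_printoptions(precision=4,suppress=True)
c=np.load('w6.npy',allow_pickle=True).item(); im=cv2.imread('w6.png')
w=lambda u,v: ray(c,u,v,True)
def pl(r,h): o,d=r; return o+d*(((C+N*h-o)@N)/(d@N))
loc=lambda p: np.array([(p-C)@LEFT,(p-C)@UP])
def ang(d): return np.degrees(np.arctan2(-d[0],d[1]))+45
g=lambda x,y:((x-400)/2+156-.25,y/2+60-.25)
sub=cv2.cvtColor(im,cv2.COLOR_BGR2GRAY)[192:228,252:266]; m=sub>110
ys,xs=np.nonzero(m); print(len(xs),xs.min()+252,xs.max()+252)
vx=cv2.fitLine(np.c_[xs+252,ys+192].astype(np.float32),cv2.DIST_HUBER,0,.01,.01).ravel(); print(vx)
a=(vx[2]-vx[0]/vx[1]*15,vx[3]-15); b=(vx[2]+vx[0]/vx[1]*15,vx[3]+15)
A,Bb=loc(pl(w(*a),.0355)),loc(pl(w(*b),.0355)); ax=np.array([.0305,-.0078])
print('line th',ang((Bb-A)*np.sign((Bb-A)[1])),'from axis',ang(Bb-ax), 'want 30')
rc=loc(pl(w(*g(601,262)),0)); print('ring',rc,'from',ang(Bb-rc))
for n,x,y in [('0',654,347),('5',587,360),('10',514,350)]:
    print(n,ang(loc(pl(w(*g(x,y)),0))-rc),ang(loc(pl(w(*g(x,y)),0))-ax),'want',7.5*int(n))
E
```

```text
154 257 261
[  0.0007  -1.     259.008  210.0775]
line th 30.093098873147028 from axis 27.815468878421246 want 30
ring [ 0.033  -0.0072] from 31.911079469065236
0 -2.046387238317827 -3.5021030951953804 want 0.0
5 38.18438682726117 35.3469271163612 want 37.5
10 74.6158022896723 72.24272992841063 want 75.0
```

```bash
python3 - <<'E'
from h import *
np.set_printoptions(precision=3,suppress=True)
effector.close(10)
best=None
for al in (8,12,16,20,25):
  for ph in range(0,360,30):
    a=np.radians(al); z=-N*np.cos(a)-UP*np.sin(a); q=quat(z,UP*np.cos(np.radians(ph))+LEFT*np.sin(np.radians(ph)))
    s=[manip.solve_ik(B+N*h,q) for h in (.06,-.01)]
    if all(x is not None for x in s):
        d=np.abs(s[0]-manip.current_q()).max()
        if best is None or d<best[0]: best=(d,al,ph,q)
  if best and best[0]<1.5: break
print(best)
q=best[3]
manip.move_pose(B+N*.06,q); manip.servo_line(B+N*.004,q,vel=.1)
f0=manip.current_force()@N
for h in np.arange(.003,-.013,-.001):
    manip.servo_line(B+N*h,q,vel=.02); f=manip.current_force()@N-f0
    print(round(h,3),round(f,1),((manip.current_tool_pos()-B)@N).round(4))
    if f>14: break
manip.sleep(.2); c,s=shot('scene')
manip.servo_line(B+N*.07,q,vel=.1)
c,s2=shot('scene'); print(manip.current_clock())
t=cv2.resize(s2[140:335,145:345],(600,585),interpolation=cv2.INTER_CUBIC); cv2.imwrite('pics/s7.png',t)
E
```

```text
(np.float64(0.38137978432837216), 8, 90, array([-0.334,  0.913,  0.08 ,  0.219]))Traceback (most recent call last):
  File "<stdin>", line 15, in <module>
bench.PlanningError: the arm cannot follow that straight line within its joint ranges
```

```bash
python3 - <<'E'
from h import *
np.set_printoptions(precision=3,suppress=True)
ok=False
for al in (16,22,28):
  for ph in (90,60,120,30,150,0):
    a=np.radians(al); z=-N*np.cos(a)-UP*np.sin(a); q=quat(z,UP*np.cos(np.radians(ph))+LEFT*np.sin(np.radians(ph)))
    try:
        manip.servo_line(B+N*.05,q,vel=.1); manip.servo_line(B+N*.004,q,vel=.1); ok=True; break
    except manip.PlanningError: pass
  if ok: break
print(al,ph,ok,manip.current_clock())
if ok:
    f0=manip.current_force()@N
    for h in np.arange(.003,-.013,-.001):
        manip.servo_line(B+N*h,q,vel=.02); f=manip.current_force()@N-f0
        print(round(h,3),round(f,1),((manip.current_tool_pos()-B)@N).round(4))
        if f>14: break
    manip.sleep(.2)
    manip.servo_line(B+N*.07,q,vel=.1)
    manip.move_pose([.40,.1,.35],down(-11))
    c,s2=shot('scene'); print(manip.current_clock())
    cv2.imwrite('pics/s7.png',cv2.resize(s2[140:335,145:345],(600,585),interpolation=cv2.INTER_CUBIC))
E
```

```text
16 90 True 21.5667
0.003 0.3 0.0035
0.002 1.5 0.0022
0.001 1.9 0.001
0.0 6.1 0.0002
-0.001 15.7 -0.0003
25.9083
```

View pics/s7.png

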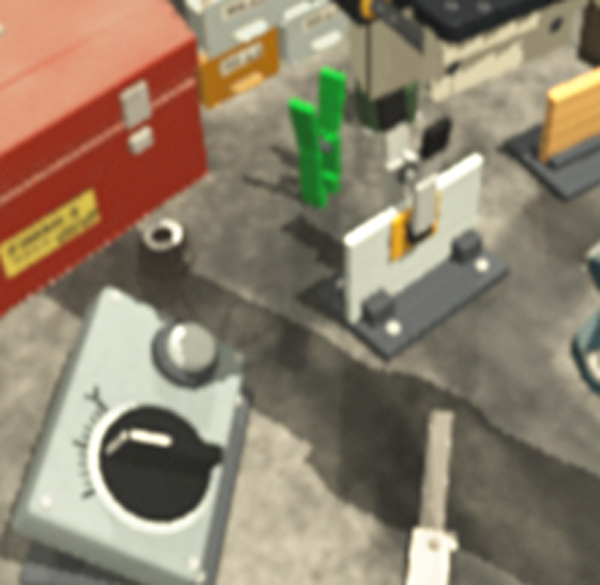

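The dial sits at 4 minutes and the clamp is in place. The press met a hard stop, but the force baseline may already have included contact. I'll press once more with a clean baseline to confirm full travel.

```bash
python3 - <<'E'
from h import *
a=np.radians(16); z=-N*np.cos(a)-UP*np.sin(a); q=quat(z,LEFT)
manip.move_pose(B+N*.05,q); manip.servo_line(B+N*.014,q,vel=.1)
f0=manip.current_force()@N
for h in np.arange(.012,-.013,-.001):
    manip.servo_line(B+N*h,q,vel=.02); f=manip.current_force()@N-f0
    print(round(h,3),round(f,1),((manip.current_tool_pos()-B)@N).round(4))
    if f>25: break
manip.sleep(.2)
manip.servo_line(B+N*.07,q,vel=.15); print(manip.current_clock())
E
```

```text
0.012 0.6 0.0123
0.011 1.1 0.0111
0.01 -0.0 0.01
0.009 -0.1 0.0089
0.008 -0.2 0.0079
0.007 -0.2 0.007
0.006 1.5 0.006
0.005 2.8 0.005
0.004 2.4 0.004
0.003 3.0 0.003
0.002 4.4 0.002
0.001 4.4 0.001
-0.0 9.1 0.0002
-0.001 20.0 -0.0004
-0.002 31.6 -0.0008
32.8583
```

The button first touches at about +6.3 mm and hits the hard stop at about +0.3 mm. That is the full 6 mm of travel, so it went fully in.

```bash
python3 - <<'E'
from bench import manip
print(manip.hand_in())
E
```

```text
the job is handed in; nothing more can be done
None
```

The job is handed in: the clamp is clipped over the middle of the brass patch, the dial went past the 10-minute mark and back to 4 minutes (measured at 30.1° against 30°), and the start button was pressed its full 6 mm (twice, as a check), at about 33 s of the 51 s.

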